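# Hang the missing punch in the cassette, then unlatch the cassette and hold it up

### The job

Take the round-headed punch out of the bench block and hang it in the empty eye of the punch cassette, shank down through the eye until its collar rests on the ear, and let it go. Then squeeze the cassette's two opposed side catches together with the fingers and lift the cassette straight up out of its dock, the punch still hanging in it. Finish while holding the cassette by its squeezed catches, level and still, about 10 cm or more above the dock; leave the square-headed punch standing in the block.

Things in the scene. Friction and masses are not known exactly. Their poses are not given: they have to be found in the camera images.
- dock: Fixed dock: dark wooden base 150 x 96 x 10 mm (x, y, z), a steel cheek 34 mm high on the middle of each long side (y = 31 to 42 mm), whose ledge holds down a tooth of the cassette's catch. Origin: centre of the underside, on the table; x along its length. The cassette stands 10 mm above the origin, same axes, with 1.5 mm sideways play. Dock and bench block swap sides of the table.
- cassette: Aluminium cassette, 0.36 kg: 88 mm long (x), 44 wide (y), 50 high, an ear 36 x 36 x 8 mm at each end, top at 50 mm, 6 mm dies on top, two side catches in the middle. The -x ear carries a fixed round-headed punch (top at 98 mm); the +x ear's eye is empty. Origin: centre of underside, z up. Latched it lifts only 2 mm; with both catches squeezed it comes straight up (walls 12 mm, cheeks 34 mm high).
- eye (a point): Centre of the empty eye on the ear's upper face (60 mm above the table while docked). A plain through hole of 11 mm with a 2 mm chamfer on top; axis = cassette z; 62 mm from the cassette's middle along its +x. Axes as the cassette's.
- pinch (a point): Midway between the two catches at the height to pinch them: 78 mm above the cassette's underside, 88 mm above the table while docked. Axes as the cassette's. The catches are upright flat tabs, 24 mm wide (x), 6 mm thick (y), on its +y and -y sides, tops 92 mm above the underside, free from 50 mm up. Over their outer faces they measure 58 mm relaxed, 40 mm squeezed fully in.
- catch_left (a joint): Travel of the +y catch, m: 0 relaxed (latched), grows as it is pushed towards the middle, stop at 0.009. Its tooth is free of the dock's ledge from about 0.006. Spring: 2 N at 0, 6.5 N at the stop; springs back when let go.
- catch_right (a joint): The same for the -y catch.
- round_head (a point): Centre of the cylindrical head (13 mm diameter, 44 mm tall) of the round-headed steel punch, 82 mm long, 60 g. Below the head: collar 20 mm diameter, 4 mm thick; then shank 8 mm diameter, 34 mm long, tip tapered. This point is 60 mm above the tip, 26 mm above the collar's underside; z up the punch. It stands in either of the block's holes, its collar on the block's top.
- round_collar (a point): Centre of the underside of the round-headed punch's collar, on its axis; it meets eye when the punch hangs fully home.
- round_punch: The round-headed punch; origin at the tip of its shank, z up along it.
- square_head (a point): Centre of the head (18 x 18 x 30 mm) of the square-headed punch, which stands in the block's other hole, 70 mm from the round-headed one, and stays there. 53 mm above its tip.
- bench_block: Fixed light wooden block 46 x 116 x 44 mm (x, y, z) with two square holes 11 mm wide, 70 mm apart along its y, in which the two punches stand upright. Origin: centre of its underside. Its x axis is the clear direction across the row.
There are look-alikes about, which are no part of the job. Of the things shaped like the cassette, the aluminium one is meant.

How it is judged:
By the outcome, as a careful person would: the job done as asked, in the order asked, and still so for the second after the job is handed in, while the arm keeps its last pose, push and grip.
It also fails if it takes over 54 s, if anything falls off the work surface, if the arm or the gripper's body presses on something with over 40 N, if the wrist force passes 120 N, or if a joint passes its speed limit or range.

### The arm

A 6-joint arm with a two-finger parallel gripper is mounted at the origin on a cart in front of the work surface, level with it; the furniture and walls round the work are solid. World frame = base frame: x ahead of the robot, y to its left, z up, the work surface at z = 0. Lengths are in m, angles in rad, forces in N, time in s.
With the tool pointing down it reaches from about 0.425 to 0.95 m from the base axis. Payload 14.7 kg.
Tool frame: the origin (TCP) lies at the very end of the fingers, on their centre line; the grasp point (between the pads) lies 19 mm behind it (robot.grip_depth is the z of the grasp point in the tool frame, in m); z points along the fingers, y is the direction in which the jaws open and shut (so a half turn about z gives the same grasp; the last joint's range is limited). The gripper opens to 85 mm and grips with 20 to 120 N. Pads are 22 mm wide; open, the fingers measure 114 mm over their backs; the gripper's body (76 mm by 85 mm) begins 54 mm behind the grasp point. The pads swing forward as they close: fully open they stand 13 mm farther back than shut.
Start: joints at [-1.176, 0.48, 1.596, -0, 1.065, -0.047], TCP at [0.278, -0.588, 0.231] pointing down, gripper open.
Joint ranges: [-2.75, 2.75], [-0.82, 2.05], [0.23, 2.67], [-1.56, 4.7], [0.09, 2.69], [-2.92, 2.92]. Speed limits (rad/s): [1.89, 1.89, 2.39, 3.01, 3.01, 3.01].

### API

Orientations are given as a 3x3 rotation matrix whose columns are the frame's x, y, z axes.
In Python, from bench import get_obs, imaging, workorder, robot gives the robot as it stands.
- The arm moves only by the tool move_arm, never from a script. Its argument "series" is one flat list of numbers, 7 for each row, row after row: the turn, a rotation vector about the world's x, y, z normalised to -1 to 1, where 1 is 180 degrees, then the shift along the world's x, y, z normalised to -1 to 1, where 1 is 1 m, then the opening, from -1 (shut) to 1 (fully open). In form: [ax, ay, az, x, y, z, hand, ax, ay, az, x, y, z, hand, ...]. A call has 1 to 8 rows; each row is the pose to reach, as a shift and turn from the pose commanded when the call began, turning the shorter way round; what a row does not reach only later rows make up. A row lasts 1/8 s, in which the tool goes at most 62.5 mm and 10.7 degrees, less where a joint would pass 70% of its speed; a pose out of reach is approached as far as the arm can. A call with a number of a shift or a turn outside -1 to 1 is refused whole. A call with a gripper value outside its range is refused whole. The fingers move at their own pace and stop on an object; the grip force is fixed at half the most. Time passes only in rows, so rows that repeat a pose let the fingers close. It gives the time, the measured TCP pose, the force and the opening at its end, in the units of the state.
- get_obs(): the state, without advancing time (a new reading comes with each control period).
- imaging.get_image(name): name is "scene" or "side" or "wrist"; returns a dict with "image" (480x640x3 uint8, red, green, blue), "z_map" (480x640 float32, m along the optical axis (not along the pixel's ray), 0 where there is no reading), "fx", "fy", "cx", "cy" (pixels), "extrinsics" (4x4, takes a point from camera to world coordinates). Camera axes: x right, y down, z forward; pixel columns grow to the right and rows downward; lengths in m; the calibration is good to about 2 mm. A picture is of the moment at which its call begins.
- workorder.hand_in(): hands the job in, once; it reports no verdict.
The state is a dict: "time": time; "joint_positions": joint angles; "joint_vel": joint speeds; "joint_efforts": joint torques, N m; "tool_pos": TCP position; "tool_rot": TCP orientation; "wrist_force": force on the tool from outside, world axes, zero at the start; "moment": the same for the moment, N m; "grip_width": opening from 0.0 (shut) to 1.0 (fully open).
Only numpy, scipy, OpenCV 4.12 (cv2) and the standard library are available. Lean on these libraries where they do the work, as an engineer would, in place of code of your own. Each camera call takes 0.05 s, during which the arm holds its last target. There are 200 camera calls.

## Working session

There is one attempt and no reset: what is moved stays moved. The work goes in short steps, Python scripts to look and compute and a tool call to move; the robot and the scene stay as the last step left them, time stands still between calls to the robot, and variables do not carry over. Pictures are saved under pics/ and viewed, about 8 in all and at most 12, crops included, and the job is handed in when it is done.

Besides the shell and the picture viewer there is one more tool, called in YAML: its name, and indented under it one key for each argument. move_arm: Moves the arm, as the interface text tells. Scaled input: -1 to 1 covers 1 m each way for a shift and 180 degrees each way for a turn. Its arguments: {"type":"object","properties":{"series":{"type":"array","items":{"type":"number","minimum":-1,"maximum":1}}},"required":["series"]}

```bash
mkdir -p pics
cat > h.py <<'E'
import numpy as np, cv2, sys
from bench import get_obs, imaging, workorder, robot
np.set_printoptions(precision=4, suppress=True)
def cam(n):
    d=imaging.get_image(n); z=d["z_map"]; v,u=np.mgrid[:480,:640]
    p=np.stack([(u-d["cx"])/d["fx"]*z,(v-d["cy"])/d["fy"]*z,z],-1)
    E=np.array(d["extrinsics"]); w=p@E[:3,:3].T+E[:3,3]; w[z==0]=np.nan
    return d,w
def save(n,im,s=1):
    cv2.imwrite("pics/"+n,cv2.resize(im[...,::-1],None,fx=s,fy=s,interpolation=cv2.INTER_CUBIC))
E
python3 - <<'E'
from h import *
ims=[]
for n in("scene","side"):
    d,w=cam(n); np.savez(n,im=d["image"],w=w,E=d["extrinsics"],K=[d["fx"],d["fy"],d["cx"],d["cy"]]); ims.append(d["image"]); print(n,d["fx"],np.array(d["extrinsics"]))
save("a.png",ims[0]);save("b.png",ims[1])
print(get_obs(), robot.grip_depth)
E
```

```text
scene 548.8939137228919 [[-0.8035 -0.3568  0.4765 -0.0879]
 [-0.595   0.4591 -0.6597  0.6553]
 [ 0.0167 -0.8136 -0.5812  0.8374]
 [ 0.      0.      0.      1.    ]]
side 529.6865649289751 [[ 0.5307 -0.5615  0.6348 -0.2145]
 [-0.8473 -0.3705  0.3806 -0.6446]
 [ 0.0215 -0.7399 -0.6724  0.872 ]
 [ 0.      0.      0.      1.    ]]
{'time': 0.1, 'joint_positions': array([-1.1756,  0.4808,  1.5968, -0.    ,  1.0651, -0.0466]), 'joint_vel': array([ 0.0008, -0.001 , -0.0007,  0.    ,  0.0007,  0.0006]), 'joint_efforts': array([  0.0017, -95.2256, -43.1039,  -0.    ,   0.0052,   0.0001]), 'tool_pos': array([ 0.2778, -0.5873,  0.2307]), 'tool_rot': array([[ 0.904 ,  0.4276, -0.0004],
       [ 0.4276, -0.904 ,  0.001 ],
       [ 0.    , -0.0011, -1.    ]]), 'wrist_force': array([0.2562, 0.069 , 0.0398]), 'moment': array([0.0129, 0.0247, 0.0113]), 'grip_width': 0.9993557029213129} -0.0187
```

View pics/a.png

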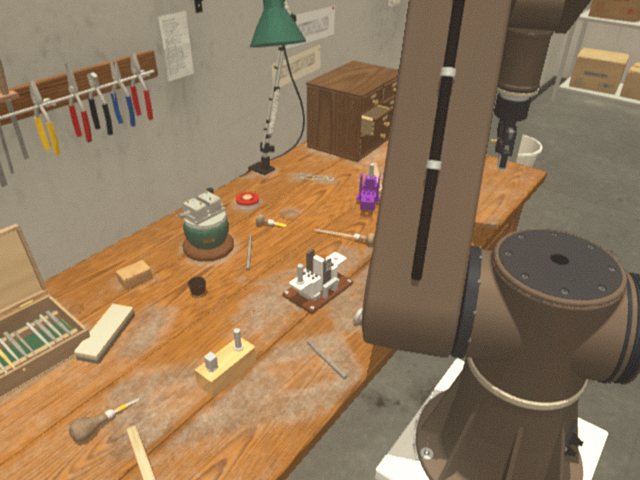

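View pics/b.png

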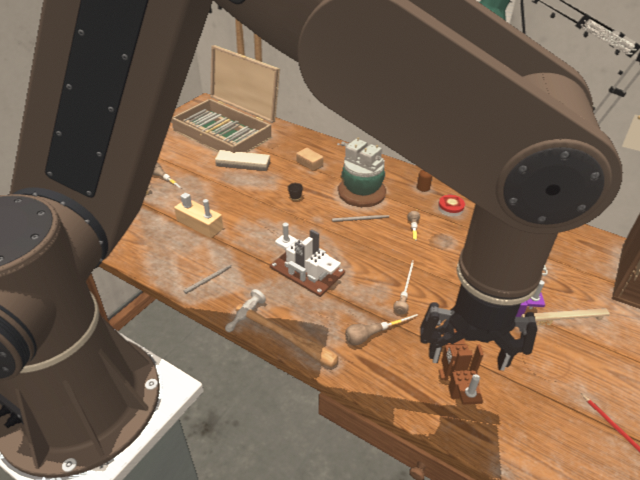

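The cassette look-alikes are a purple one at scene (368,190) and a brown/copper one at side (462,370). The bare-metal one in the dark dock, at scene (318,278) and side (308,262), is the aluminium one. The block is at scene (226,365). I'll confirm this in a crop and measure.

Run:
```python
from h import *
S=np.load("scene.npz");D=np.load("side.npz")
a=cv2.resize(S["im"][225:400,185:365],(540,525),interpolation=cv2.INTER_CUBIC)
b=cv2.resize(D["im"][225:295,260:350],None,fx=2.8,fy=2.8,interpolation=cv2.INTER_CUBIC)
c=cv2.resize(D["im"][185:240,170:230],None,fx=4,fy=4,interpolation=cv2.INTER_CUBIC)
o=np.zeros((525,800,3),np.uint8);o[:,:540]=a;o[:b.shape[0],540:540+b.shape[1]]=b;o[220:220+c.shape[0],540:540+c.shape[1]]=c
save("c.png",o)
def rep(nm,P):
    for lo,hi in((.006,.014),(.040,.048),(.055,.064),(.075,.085),(.088,.096),(.097,.105),(.105,.112),(.112,.125)):
        q=P[(P[:,2]>lo)&(P[:,2]<hi)]
        if len(q)>4: print(nm,lo,len(q),q.mean(0),cv2.minAreaRect((q[:,:2]*1000).astype(np.float32)))
for n,Z,rb,rd in(("scene",S,(315,395,185,265),(240,315,275,360)),("side",D,(185,240,170,230),(220,297,262,350))):
    for nm,r in(("block",rb),("dock",rd)):
        P=Z["w"][r[0]:r[1],r[2]:r[3]].reshape(-1,3); P=P[np.isfinite(P[:,0])]; rep(n+nm,P[P[:,2]>.006])
```

```text
sceneblock 0.006 169 [0.4762 0.1734 0.01  ] ((474.2177734375, 167.0067138671875), (124.17601776123047, 42.96383285522461), 67.35900115966797)
sceneblock 0.04 878 [0.489  0.1622 0.0429] ((492.6545715332031, 159.9315948486328), (118.83761596679688, 49.68013381958008), 87.58064270019531)
sceneblock 0.055 60 [0.4889 0.177  0.0596] ((488.96868896484375, 163.93963623046875), (82.34590911865234, 16.72138023376465), 83.76671600341797)
sceneblock 0.075 86 [0.4915 0.1736 0.0779] ((490.3213806152344, 160.9971160888672), (87.39606475830078, 17.911579132080078), 85.95939636230469)
sceneblock 0.088 25 [0.4911 0.1251 0.0901] ((491.2528991699219, 124.76599884033203), (9.66425895690918, 12.152758598327637), 43.95332717895508)
scenedock 0.006 697 [ 0.4888 -0.1334  0.0087] ((503.36297607421875, -155.34060668945312), (154.52650451660156, 99.07671356201172), 84.65642547607422)
scenedock 0.04 145 [ 0.4817 -0.1533  0.0434] ((493.86102294921875, -149.6206512451172), (80.40190124511719, 72.66155242919922), 35.14625930786133)
scenedock 0.055 504 [ 0.5017 -0.1477  0.0588] ((502.4249267578125, -158.499008178710
[... 1688 characters left out ...]
09 -0.1709  0.0593] ((503.3623352050781, -160.07061767578125), (161.98062133789062, 58.49197769165039), 87.97090148925781)
sidedock 0.075 91 [ 0.5035 -0.1532  0.0802] ((506.7377624511719, -133.4325714111328), (76.63673400878906, 57.562294006347656), 84.01126098632812)
sidedock 0.088 119 [ 0.5038 -0.1519  0.0921] ((507.1819152832031, -134.0479278564453), (76.1014633178711, 59.37476348876953), 83.58740234375)
sidedock 0.097 85 [ 0.5067 -0.1479  0.1003] ((508.74334716796875, -131.708740234375), (81.73221588134766, 62.10835266113281), 83.88179779052734)
sidedock 0.105 18 [ 0.5098 -0.0999  0.1074] ((509.8846740722656, -99.82400512695312), (12.83875846862793, 9.006559371948242), 34.99549865722656)
```

View pics/c.png

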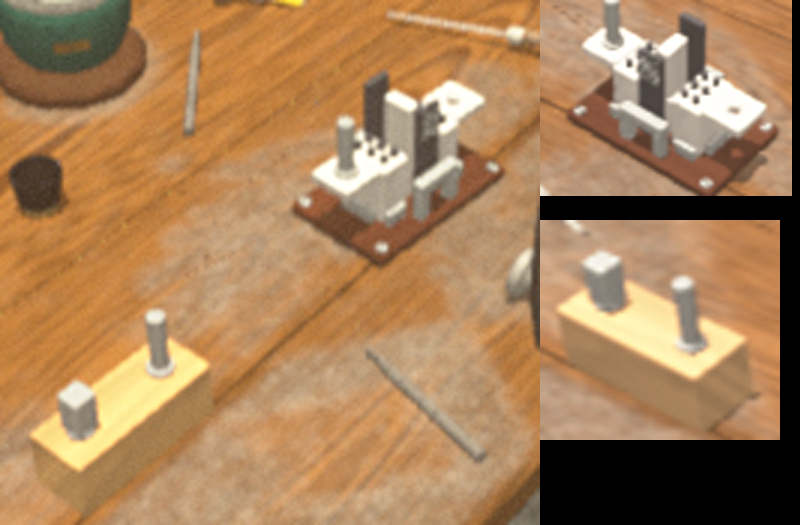

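The crop confirms it: bare aluminium cassette in the dark-red dock, with the eye at its -y end. The round punch stands at the block's near-dock end, about (0.491, 0.124). I'll go above the dock and look with the wrist camera.

move_arm:
  series: [0, 0, 0.05, 0.04, 0.05, 0.03, 1, 0, 0, 0.1, 0.075, 0.1, 0.06, 1, 0, 0, 0.15, 0.11, 0.15, 0.08, 1, 0, 0, 0.2, 0.14, 0.2, 0.08, 1, 0, 0, 0.25, 0.165, 0.25, 0.08, 1, 0, 0, 0.3, 0.19, 0.3, 0.08, 1, 0, 0, 0.345, 0.21, 0.35, 0.08, 1, 0, 0, 0.345, 0.22, 0.39, 0.08, 1]

```text
time: 1.1
tool_pos: [0.4985, -0.1954, 0.3111]
tool_rot: [[0.042, 0.999, -0.0], [0.999, -0.042, 0.0], [0.0, -0.0, -1.0]]
wrist_force: [-0.1, -0.2, -0.8]
grip_width: 0.999
```

Run:
```python
from h import *
d,w=cam("wrist"); o=get_obs(); print(o["time"],o["tool_pos"],o["tool_rot"],o["grip_width"],o["joint_positions"]);print(np.array(d["extrinsics"]),d["fx"])
np.savez("w1",im=d["image"],w=w,E=d["extrinsics"],K=[d["fx"],d["fy"],d["cx"],d["cy"]]); save("d.png",d["image"])
```

```text
1.15 [ 0.4988 -0.1918  0.311 ] [[ 0.043   0.9991 -0.0003]
 [ 0.9991 -0.043   0.0023]
 [ 0.0022 -0.0004 -1.    ]] 1.0041283119928606 [-0.4252  0.2415  1.7578  0.0021  1.1435 -0.3831]
[[ 0.9991 -0.0397 -0.0123  0.5013]
 [-0.0415 -0.9569 -0.2873 -0.1216]
 [-0.0003  0.2876 -0.9578  0.4526]
 [ 0.      0.      0.      1.    ]] 426.28164428038906
```

View pics/d.png

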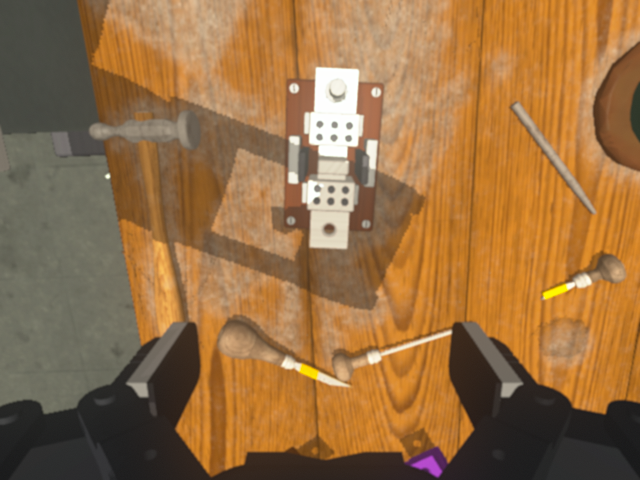

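The wrist view shows the cassette: fixed punch at (337,90), eye at (329,229), catches at (303,165) and (362,168). Next I'll compute positions.

```bash
cat >> h.py <<'E'
def ray(Z,u,v,z):
    f,g,cx,cy=Z["K"]; E=Z["E"]; r=E[:3,:3]@[(u-cx)/f,(v-cy)/g,1]; return E[:3,3]+r*(z-E[2,3])/r[2]
E
python3 - <<'E'
from h import *
Z=np.load("w1.npz"); im=Z["im"]; w=Z["w"]
g=cv2.cvtColor(im,cv2.COLOR_RGB2GRAY).astype(float)
s=g[219:241,318:342]; print(s[::2,::2].astype(int))
m=np.clip(110-s,0,None); v,u=np.mgrid[219:241,318:342]; 
n,l,st,c=cv2.connectedComponentsWithStats((s<110).astype(np.uint8)); print(st,c+[318,219])
for q in c[1:]: print("eye",ray(Z,q[0]+318,q[1]+219,.058))
def rep(lo,hi,r,tag):
    P=w[r[0]:r[1],r[2]:r[3]].reshape(-1,3); q=P[(P[:,2]>lo)&(P[:,2]<hi)]; print(tag,len(q),q.mean(0),cv2.minAreaRect((q[:,:2]*1000).astype(np.float32)))
rep(.104,.112,(70,110,320,355),"fixed head")
rep(.056,.063,(60,260,300,370),"top")
rep(.056,.063,(212,255,300,370),"ear+x")
rep(.005,.014,(70,250,270,395),"base")
rep(.096,.106,(140,195,290,330),"catchL");rep(.096,.106,(140,195,345,380),"catchR")
for z in(w[5:60,300:460],): print("table",np.nanmedian(z[...,2]))
E
```

```text
[[219 219 219 219 219 220 220 220 220 220 220 220]
 [218 218 218 218 216 213 214 217 218 217 217 218]
 [220 221 221 209 180 157 161 190 215 221 220 220]
 [220 220 207 165 112  85  89 121 178 216 221 221]
 [220 214 187 119  78  78  78  80 137 200 220 220]
 [215 210 178 115  91  90  86  86 131 190 215 218]
 [214 211 182 141 111 109 105 112 150 192 213 214]
 [216 216 197 170 142 128 130 151 176 206 216 216]
 [216 216 212 194 180 171 173 184 200 215 216 216]
 [219 218 219 217 211 205 207 213 218 219 219 218]
 [216 216 216 217 217 218 218 219 218 218 218 219]]
[[  0   0  24  22 474]
 [  6   6  10   7  54]] [[329.5844 229.6709]
 [328.7593 228.    ]]
eye [ 0.5015 -0.2192  0.058 ]
fixed head 230 [ 0.5126 -0.0973  0.1069] ((512.404052734375, -97.14677429199219), (12.119943618774414, 12.144983291625977), 41.51634979248047)
top 5247 [ 0.5075 -0.1558  0.0591] ((505.202392578125, -158.9720001220703), (160.3646240234375, 52.150726318359375), 84.93900299072266)
ear+x 1286 [ 0.502  -0.2208  0.059 ] ((501.905517578125, -220.9498291015625), (36.31889343261719, 36.08481979370117), 85.30215454101562)
base 5762 [ 0.5063 -0.1534  0.0091] ((507.3427734375, -159.14990234375), (149.95343017578125, 96.05323791503906), 84.94844818115234)
catchL 229 [ 0.4813 -0.1564  0.1007] ((481.1875305175781, -156.3748779296875), (23.405784606933594, 5.996327877044678), 86.8682632446289)
catchR 235 [ 0.533  -0.1608  0.1005] ((533.408447265625, -161.10308837890625), (23.542022705078125, 6.627877235412598), 84.81798553466797)
table -0.0009223434191415469
```

move_arm:
  series: [0, 0, -0.014, 0, 0.06, 0, 1, 0, 0, -0.014, 0, 0.12, 0, 1, 0, 0, -0.014, -0.002, 0.18, -0.02, 1, 0, 0, -0.014, -0.004, 0.23, -0.05, 1, 0, 0, -0.014, -0.006, 0.27, -0.08, 1, 0, 0, -0.014, -0.007, 0.3, -0.09, 1, 0, 0, -0.014, -0.007, 0.3, -0.09, 1, 0, 0, -0.014, -0.007, 0.3, -0.09, 1]

```text
time: 2.15
tool_pos: [0.491, 0.1021, 0.2214]
tool_rot: [[0.089, 0.996, -0.0], [0.996, -0.089, -0.0], [-0.0, -0.0, -1.0]]
wrist_force: [0.1, -0.2, 0.2]
grip_width: 1.004
```

Run:
```python
from h import *
d,w=cam("wrist"); o=get_obs(); print(o["time"],o["tool_pos"],o["tool_rot"],o["grip_width"])
np.savez("w2",im=d["image"],w=w,E=d["extrinsics"],K=[d["fx"],d["fy"],d["cx"],d["cy"]]); save("e.png",d["image"])
m=np.nan_to_num(w)
def rep(lo,hi,tag,c):
    k=(m[...,2]>lo)&(m[...,2]<hi)&(np.hypot(m[...,0]-c[0],m[...,1]-c[1])<c[2]); q=m[k]; v,u=np.nonzero(k); print(tag,len(q),q.mean(0),u.mean(),v.mean(),cv2.minAreaRect((q[:,:2]*1000).astype(np.float32)))
rep(.087,.095,"round top",(.4925,.124,.03)); rep(.044+.02,.08,"sq",(.4915,.196,.03)); rep(.04,.0455,"block",(.4915,.16,.1))
```

```text
2.2 [0.4911 0.1019 0.2215] [[ 0.0893  0.996   0.0002]
 [ 0.996  -0.0893 -0.0001]
 [-0.0001  0.0003 -1.    ]] 1.0002534647327128
round top 309 [0.4941 0.1246 0.0908] 326.3980582524272 203.76051779935275 ((494.14202880859375, 124.48695373535156), (12.173157691955566, 12.371163368225098), 82.967529296875)
sq 852 [0.4962 0.194  0.0767] 320.0164319248826 91.02816901408451 ((496.1609191894531, 194.13629150390625), (17.97907257080078, 17.981813430786133), 88.35979461669922)
block 8763 [0.4953 0.162  0.0431] 323.1565673855985 139.40146068697933 ((495.0806579589844, 159.05984497070312), (116.37139129638672, 46.06304931640625), 88.2395248413086)
```

View pics/e.png

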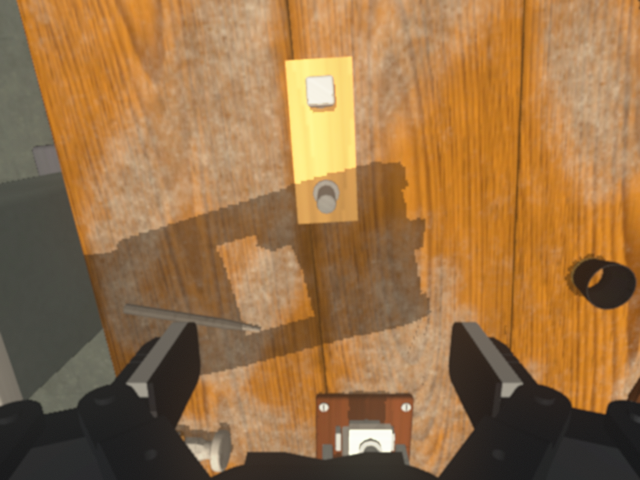

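move_arm:
  series: [0, 0, 0, 0.0025, 0.022, -0.05, 1, 0, 0, 0, 0.0025, 0.022, -0.1, 1, 0, 0, 0, 0.0025, 0.022, -0.14, 1, 0, 0, 0, 0.0025, 0.022, -0.1655, 1, 0, 0, 0, 0.0025, 0.022, -0.1655, 0, 0, 0, 0, 0.0025, 0.022, -0.1655, -0.4, 0, 0, 0, 0.0025, 0.022, -0.1655, -0.6, 0, 0, 0, 0.0025, 0.022, -0.1655, -1]

```text
time: 3.2
tool_pos: [0.494, 0.1245, 0.0567]
tool_rot: [[0.089, 0.996, 0.002], [0.996, -0.089, 0.0], [0.0, 0.002, -1.0]]
wrist_force: [-0.0, 0.1, 5.3]
grip_width: 0.147
```

move_arm:
  series: [0, 0, 0, 0, 0, 0, -1, 0, 0, 0, 0, 0, 0, -1, 0, 0, 0, 0, 0, 0, -1]

```text
time: 3.58
tool_pos: [0.4941, 0.1245, 0.0568]
tool_rot: [[0.089, 0.996, 0.002], [0.996, -0.089, 0.0], [0.0, 0.002, -1.0]]
wrist_force: [-0.5, -0.8, 11.5]
grip_width: 0.135
```

move_arm:
  series: [0, 0, 0, 0, 0, 0.02, -1, 0, 0, 0, 0, 0, 0.05, -1, 0, 0, 0, 0, 0, 0.09, -1, 0, 0, 0, 0, 0, 0.12, -1, 0, 0, 0, 0, 0, 0.12, -1, 0, 0, 0, 0, 0, 0.12, -1]

```text
time: 4.32
tool_pos: [0.4931, 0.1244, 0.1756]
tool_rot: [[0.089, 0.996, -0.0], [0.996, -0.089, -0.0], [-0.0, -0.0, -1.0]]
wrist_force: [-0.7, 1.1, 0.1]
grip_width: 0.135
```

Run:
```python
from h import *
d,w=cam("wrist"); o=get_obs(); print(o["time"],o["tool_pos"],o["grip_width"],o["wrist_force"])
np.savez("w3",im=d["image"],w=w,E=d["extrinsics"],K=[d["fx"],d["fy"],d["cx"],d["cy"]]); save("f.png",d["image"])
E=np.array(d["extrinsics"]); T=np.eye(4);T[:3,:3]=o["tool_rot"];T[:3,3]=o["tool_pos"]; print(np.linalg.inv(T)@E)
```

```text
4.375 [0.4929 0.1243 0.1752] 0.1317334892689712 [-0.0368  0.2485 -1.3002]
[[ 0.0002 -0.9578 -0.2876  0.074 ]
 [ 1.     -0.      0.0008 -0.0003]
 [-0.0008 -0.2876  0.9578 -0.142 ]
 [ 0.      0.      0.      1.    ]]
```

View pics/f.png

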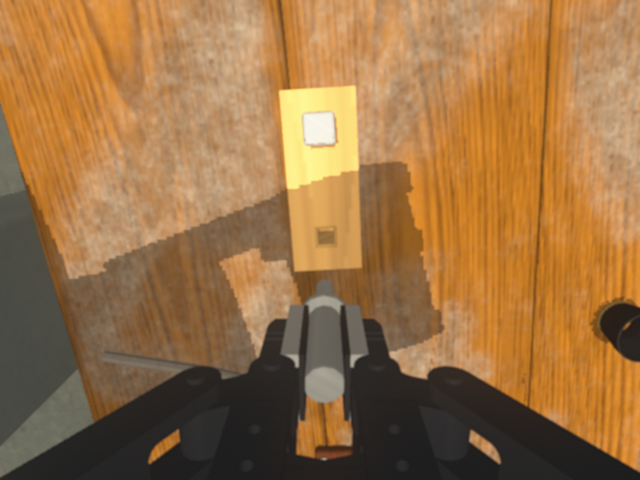

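The punch is held between the pads, head top at (325,385), tip at (324,287). The square punch still stands at (320,128). I'll measure the held axis in the wrist camera's own frame.

Run:
```python
from h import *
Z=np.load("w3.npz"); w=np.nan_to_num(Z["w"]); t=np.array([.4929,.1243,.1752])
r=w[280:405,295:350].reshape(-1,3)
d=r-t
for lo,hi in((-.05,-.042),(-.042,-.030),(-.03,-.015),(-.015,-.007),(.002,.008),(.008,.014),(.014,.020),(.020,.026),(.026,.032),(.032,.038)):
    q=d[(d[:,2]>lo)&(d[:,2]<hi)&(np.abs(d[:,0])<.012)&(abs(d[:,1])<.03)]
    if len(q)>3:
        print(lo,len(q),q.mean(0),q.min(0)[:2],q.max(0)[:2])
for v in(282,286,290,296,302,308): print(v,[ (u,np.round(w[v,u]-t,4)) for u in (318,324,330)])
```

```text
-0.05 10 [-0.0003  0.0027 -0.0426] [-0.0039  0.0001] [0.0037 0.0038]
-0.042 167 [ 0.0004  0.003  -0.036 ] [-0.0038  0.0001] [0.004  0.0043]
-0.03 32 [ 0.0001  0.0036 -0.0284] [-0.003   0.0022] [0.0031 0.0043]
-0.015 522 [ 0.0006  0.0069 -0.0099] [-0.0075  0.001 ] [0.0089 0.0102]
0.002 396 [-0.0001  0.0077  0.0053] [-0.0093  0.0022] [0.0096 0.0131]
0.008 460 [-0.0001  0.0077  0.0109] [-0.0091  0.0017] [0.0094 0.0129]
0.014 525 [-0.0001  0.0076  0.0171] [-0.0087  0.0019] [0.0091 0.0129]
0.02 569 [0.     0.0073 0.0232] [-0.0083  0.0018] [0.0087 0.0127]
0.026 600 [-0.0001  0.0068  0.0291] [-0.0079 -0.0107] [0.0084 0.0132]
0.032 2125 [-0.0003  0.0026  0.0349] [-0.0076 -0.0067] [0.0081 0.0129]
282 [(318, array([-0.0093, -0.0483, -0.176 ])), (324, array([ 0.0002,  0.0041, -0.0387])), (330, array([ 0.0028,  0.0029, -0.0413]))]
286 [(318, array([-0.0027,  0.0028, -0.0378])), (324, array([ 0.0001,  0.0035, -0.0354])), (330, array([ 0.0028,  0.0026, -0.0372]))]
290 [(318, array([-0.0026,  0.0027, -0.0334])), (324, array([ 0.0002,  0.0042, -0.029 ])), (330, array([ 0.0027,  0.0026, -0.0324]))]
296 [(318, array([-0.0016,  0.0098, -0.0097])), (324, array([ 0.0007,  0.0096, -0.0096])), (330, array([ 0.003 ,  0.0091, -0.0104]))]
302 [(318, array([-0.0019,  0.0072, -0.0099])), (324, array([ 0.0005,  0.0071, -0.0098])), (330, array([ 0.0027,  0.0067, -0.0102]))]
308 [(318, array([-0.0019,  0.006 , -0.007 ])), (324, array([ 0.0004,  0.0064, -0.0059])), (330, array([ 0.0026,  0.0061, -0.0059]))]
```

The held axis lies within about 0.5 mm of the tool axis in the wrist frame. I'll move over the eye and re-measure from near.

move_arm:
  series: [0, 0, 0, 0, -0.05, 0, -1, 0, 0, 0, 0, -0.11, 0, -1, 0, 0, 0, 0.002, -0.17, 0, -1, 0, 0, 0, 0.005, -0.23, 0, -1, 0, 0, 0, 0.007, -0.29, 0, -1, 0, 0, 0, 0.0088, -0.33, -0.005, -1, 0, 0, 0, 0.0088, -0.345, -0.01, -1, 0, 0, 0, 0.0088, -0.345, -0.01, -1]

```text
time: 5.38
tool_pos: [0.5014, -0.2207, 0.1645]
tool_rot: [[0.09, 0.996, -0.002], [0.996, -0.09, 0.001], [0.001, -0.002, -1.0]]
wrist_force: [-0.1, 0.1, -1.2]
grip_width: 0.135
```

move_arm:
  series: [0, 0, 0, 0, 0, 0, -1, 0, 0, 0, 0, 0, 0, -1]

```text
time: 5.62
tool_pos: [0.5023, -0.2194, 0.1659]
tool_rot: [[0.088, 0.996, -0.0], [0.996, -0.088, 0.0], [0.0, -0.0, -1.0]]
wrist_force: [0.7, -1.0, -0.4]
grip_width: 0.131
```

```bash
cat > m.py <<'E'
from h import *
d,w=cam("wrist"); o=get_obs(); print(o["time"],o["tool_pos"],o["tool_rot"][:,1],o["grip_width"],o["wrist_force"])
np.savez("w4",im=d["image"],w=w,E=d["extrinsics"],K=[d["fx"],d["fy"],d["cx"],d["cy"]]); save("g.png",d["image"][130:430,170:470],2)
m=np.nan_to_num(w)
k=(m[...,2]>.055)&(m[...,2]<.0605)&(m[...,1]<-.203)&(m[...,1]>-.25)&(abs(m[...,0]-.502)<.03)
q=m[k]; print("ear",len(q),q.min(0),q.max(0),cv2.minAreaRect((q[:,:2]*1000).astype(np.float32)))
k=(m[...,2]>.096)&(m[...,2]<.106)&(m[...,1]<-.13)&(m[...,1]>-.19)
for s in(m[...,0]<.507,m[...,0]>.507):
    q=m[k&s]; 
    if len(q): print("catch",len(q),q.mean(0),cv2.minAreaRect((q[:,:2]*1000).astype(np.float32)))
E
python3 m.py
```

```text
5.675 [ 0.5024 -0.2196  0.166 ] [ 0.9961 -0.0877  0.0001] 0.13099268095938432 [ 0.6309 -0.4716 -0.1817]
ear 3062 [ 0.4824 -0.2398  0.0551] [ 0.525  -0.203   0.0605] ((503.6307373046875, -220.1029815673828), (37.36072540283203, 39.70041275024414), 85.17691040039062)
catch 696 [ 0.4814 -0.1563  0.1006] ((480.9320983886719, -156.59088134765625), (23.71735191345215, 6.915909290313721), 84.55292510986328)
catch 699 [ 0.5328 -0.1609  0.1005] ((533.3230590820312, -161.2061767578125), (23.726421356201172, 6.844918727874756), 84.78130340576172)
```

View pics/g.png

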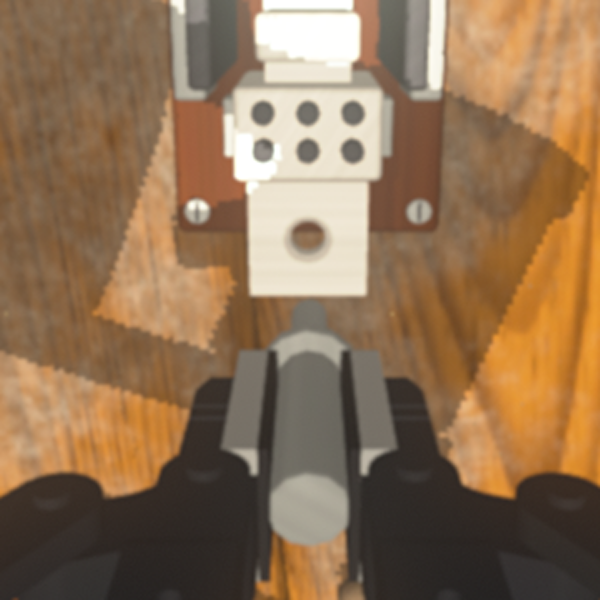

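Run:
```python
from h import *
Z=np.load("w4.npz"); im=Z["im"]; w=np.nan_to_num(Z["w"])
g=cv2.cvtColor(im,cv2.COLOR_RGB2GRAY).astype(float)[234:262,308:340]
s=(g<np.median(g)-12).astype(np.uint8); n,l,st,c=cv2.connectedComponentsWithStats(s); 
for a,q in zip(st[1:],c[1:]):
    if a[4]>80:
        e=cv2.minEnclosingCircle(np.argwhere(l==list(st[:,4]).index(a[4]))[:,::-1].astype(np.float32)); bx=np.array([a[0]+(a[2]-1)/2,a[1]+(a[3]-1)/2])
        print(a,q+[308,234],bx+[308,234],ray(Z,*(q+[308,234]),.0595),ray(Z,*(bx+[308,234]),.0595))
# ear edges
for p in((170+248/2,130+297/2),(170+367/2,130+297/2)): print(ray(Z,*p,.0595))
t=np.array([.5024,-.2196,.166]);r=(w[270:410,290:350]-t).reshape(-1,3)
for lo,hi in((-.047,-.028),(-.013,-.006),(.008,.03),(.032,.037)):
    q=r[(r[:,2]>lo)&(r[:,2]<hi)&(abs(r[:,0])<.012)&(abs(r[:,1])<.014)]; print(lo,len(q),q.mean(0),np.percentile(q,[2,98],axis=0)[:,:2].ravel())
```

```text
[  4   5  24  22 392] [323.4898 249.3495] [323.5 249.5] [ 0.5015 -0.2201  0.0595] [ 0.5015 -0.2202  0.0595]
[ 0.4816 -0.2373  0.0595]
[ 0.5184 -0.2406  0.0595]
-0.047 207 [-0.      0.0031 -0.0357] [-0.0041  0.0004  0.0036  0.0043]
-0.013 565 [ 0.0003  0.0068 -0.0099] [-0.0062  0.0027  0.007   0.0099]
0.008 2103 [-0.0011  0.0078  0.0196] [-0.0099  0.0027  0.0082  0.0129]
0.032 2143 [-0.0008  0.0026  0.0345] [-0.0081 -0.0053  0.0071  0.0126]
```

move_arm:
  series: [0, 0, 0, -0.001, -0.001, -0.025, -1, 0, 0, 0, -0.001, -0.001, -0.05, -1, 0, 0, 0, -0.001, -0.001, -0.055, -1, 0, 0, 0, -0.001, -0.001, -0.06, -1, 0, 0, 0, -0.001, -0.001, -0.066, -1, 0, 0, 0, -0.001, -0.001, -0.066, -1]

```text
time: 6.42
tool_pos: [0.5013, -0.2216, 0.0999]
tool_rot: [[0.089, 0.996, 0.0], [0.996, -0.089, -0.0], [-0.0, 0.0, -1.0]]
wrist_force: [-0.8, 0.4, -0.1]
grip_width: 0.131
```

move_arm:
  series: [0, 0, 0, 0, 0.0008, -0.006, -1, 0, 0, 0, 0, 0.0008, -0.012, -1, 0, 0, 0, 0, 0.0008, -0.018, -1, 0, 0, 0, 0, 0.0008, -0.023, -1, 0, 0, 0, 0, 0.0008, -0.023, -1]

```text
time: 7.05
tool_pos: [0.501, -0.2206, 0.0763]
tool_rot: [[0.089, 0.996, -0.001], [0.996, -0.089, 0.0], [0.0, -0.001, -1.0]]
wrist_force: [0.2, 0.2, -1.0]
grip_width: 0.134
```

move_arm:
  series: [0, 0, 0, 0, 0, -0.002, -1, 0, 0, 0, 0, 0, -0.003, -1, 0, 0, 0, 0, 0, -0.003, -1]

```text
time: 7.42
tool_pos: [0.5013, -0.2208, 0.0738]
tool_rot: [[0.089, 0.996, 0.0], [0.996, -0.089, -0.0], [-0.0, 0.0, -1.0]]
wrist_force: [-0.3, 0.2, -0.1]
grip_width: 0.131
```

move_arm:
  series: [0, 0, 0, 0, 0, -0.001, -1, 0, 0, 0, 0, 0, -0.001, -1]

```text
time: 7.68
tool_pos: [0.5013, -0.2208, 0.0729]
tool_rot: [[0.089, 0.996, 0.0], [0.996, -0.089, -0.0], [-0.0, 0.0, -1.0]]
wrist_force: [-0.2, 0.2, 1.6]
grip_width: 0.137
```

move_arm:
  series: [0, 0, 0, 0, 0, 0, -0.5, 0, 0, 0, 0, 0, 0, 0, 0, 0, 0, 0, 0, 0, 0, 0, 0, 0, 0, 0, 0.03, 0, 0, 0, 0, 0, 0, 0.08, 0.5, 0, 0, 0, 0, 0, 0.12, 1, 0, 0, 0, 0, 0, 0.12, 1, 0, 0, 0, 0, 0, 0.12, 1]

```text
time: 8.68
tool_pos: [0.5009, -0.2206, 0.1924]
tool_rot: [[0.089, 0.996, -0.0], [0.996, -0.089, 0.0], [0.0, -0.0, -1.0]]
wrist_force: [0.9, -0.4, 0.1]
grip_width: 1.0
```

```bash
sed -i 's/w4/w5/;s/g.png/i.png/;s/130:430,170:470/100:400,170:470/' m.py
cat >> m.py <<'E'
k=(m[...,2]>.1)&(m[...,2]<.115)&(m[...,1]<-.2)&(abs(m[...,0]-.502)<.02)
q=m[k]; print("head",len(q),q.mean(0),cv2.minAreaRect((q[:,:2]*1000).astype(np.float32)))
k=(m[...,2]>.06)&(m[...,2]<.066)&(m[...,1]<-.206)&(abs(m[...,0]-.502)<.015)
q=m[k]; print("collar top",len(q),q.mean(0),q.min(0),q.max(0))
E
python3 m.py
```

```text
8.725 [ 0.5006 -0.2205  0.1919] [ 0.996  -0.089  -0.0014] 0.9965976504027169 [ 0.2321  0.2774 -1.1963]
ear 1847 [ 0.4826 -0.2402  0.0565] [ 0.5243 -0.203   0.0605] ((503.16998291015625, -220.15699768066406), (37.887386322021484, 38.90619659423828), 84.66622161865234)
catch 550 [ 0.4814 -0.1564  0.1005] ((480.9576721191406, -156.3844451904297), (23.388303756713867, 6.747615337371826), 84.66236114501953)
catch 549 [ 0.5329 -0.1608  0.1005] ((533.2964477539062, -161.061279296875), (23.41460418701172, 6.719397068023682), 85.25994873046875)
head 436 [ 0.5013 -0.22    0.1064] ((501.39068603515625, -220.70509338378906), (12.398367881774902, 12.381863594055176), 35.39677429199219)
collar top 398 [ 0.5021 -0.2175  0.0624] [ 0.4871 -0.2393  0.06  ] [ 0.5169 -0.2064  0.0658]
```

View pics/i.png

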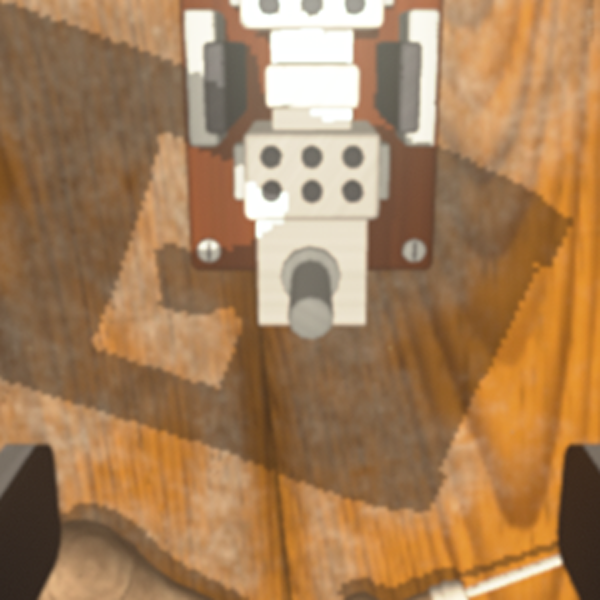

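The punch hangs home: head top reads 0.1064, and the fixed one read 0.1069. Next I'll go to the catches.

move_arm:
  series: [0, 0, 0, 0.003, 0.03, 0, 1, 0, 0, 0, 0.0062, 0.0618, 0, 1, 0, 0, 0, 0.0062, 0.0618, -0.03, 1, 0, 0, 0, 0.0062, 0.0618, -0.07, 1, 0, 0, 0, 0.0062, 0.0618, -0.1, 1, 0, 0, 0, 0.0062, 0.0618, -0.125, 1, 0, 0, 0, 0.0062, 0.0618, -0.125, 1, 0, 0, 0, 0.0062, 0.0618, -0.125, 1]

```text
time: 9.72
tool_pos: [0.5074, -0.159, 0.0679]
tool_rot: [[0.089, 0.996, -0.001], [0.996, -0.089, 0.0], [0.0, -0.001, -1.0]]
wrist_force: [0.1, 0.2, 0.8]
grip_width: 0.999
```

Run:
```python
from h import *
d,w=cam("wrist"); a=d["image"][180:480,120:520]; o=get_obs(); print(o["tool_pos"],o["wrist_force"])
save("j.png",a,2)
```

```text
[ 0.5077 -0.1591  0.0683] [0.6505 0.1124 0.5497]
```

View pics/j.png

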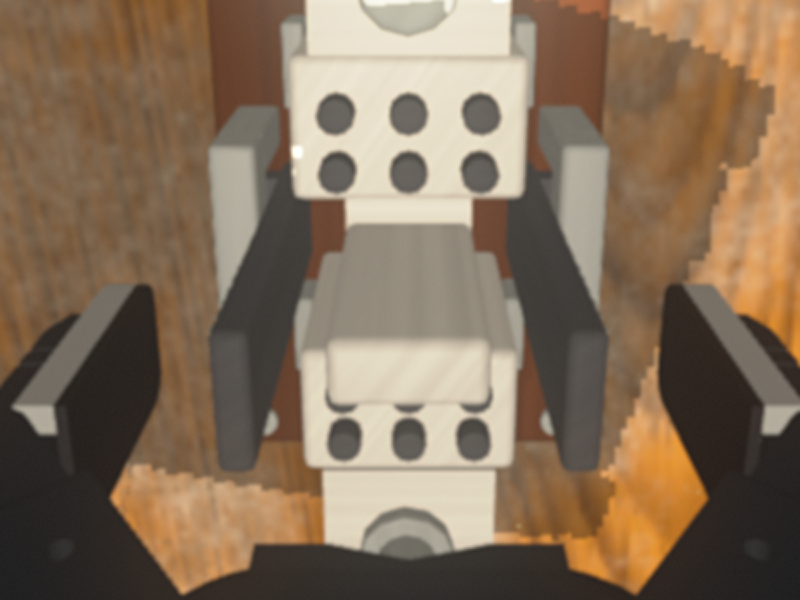

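The jaws straddle the two catches symmetrically: pads at crop x≈155 and 665, catches at 215 and 605. Closing.

move_arm:
  series: [0, 0, 0, 0, 0, 0, 0.4, 0, 0, 0, 0, 0, 0, 0.2, 0, 0, 0, 0, 0, 0, 0, 0, 0, 0, 0, 0, 0, -0.2, 0, 0, 0, 0, 0, 0, -1, 0, 0, 0, 0, 0, 0, -1]

```text
time: 10.52
tool_pos: [0.5076, -0.1591, 0.0692]
tool_rot: [[0.089, 0.996, 0.001], [0.996, -0.089, -0.0], [-0.0, 0.001, -1.0]]
wrist_force: [-7.2, 1.2, 26.8]
grip_width: 0.38
```

move_arm:
  series: [0, 0, 0, 0, 0, 0, -1, 0, 0, 0, 0, 0, 0, -1]

```text
time: 10.78
tool_pos: [0.5076, -0.1591, 0.0692]
tool_rot: [[0.089, 0.996, 0.001], [0.996, -0.089, -0.0], [-0.0, 0.001, -1.0]]
wrist_force: [-6.9, 1.1, 26.9]
grip_width: 0.383
```

Run:
```python
from h import *
d,w=cam("wrist"); a=d["image"][180:480,120:520]; o=get_obs(); print(o["tool_pos"],o["wrist_force"],o["moment"],o["grip_width"])
save("k.png",a,2)
```

```text
[ 0.5076 -0.1591  0.0692] [-6.5755  0.1339 25.3113] [0.2232 1.2062 0.0182] 0.38041876025419735
```

View pics/k.png

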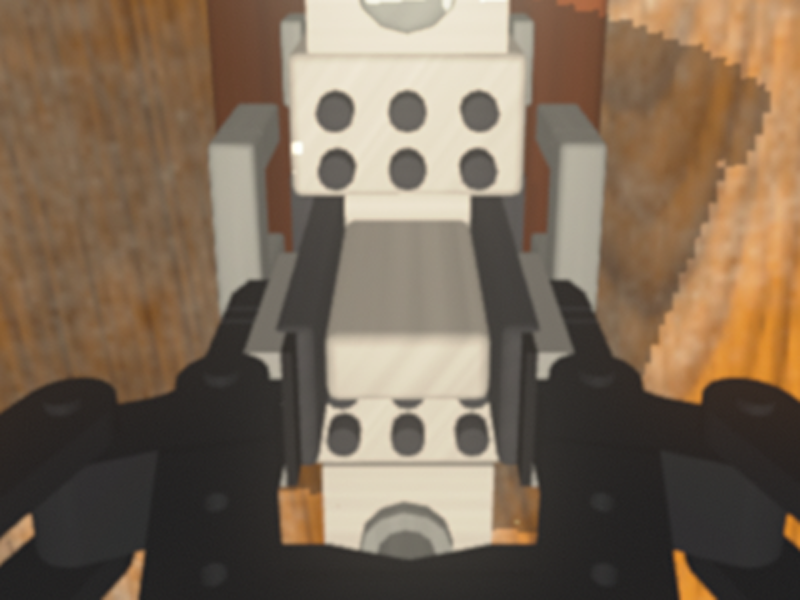

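Both catches are fully in, against the column on both sides. Lifting gently.

move_arm:
  series: [0, 0, 0, 0, 0, 0.002, -1, 0, 0, 0, 0, 0, 0.004, -1, 0, 0, 0, 0, 0, 0.006, -1, 0, 0, 0, 0, 0, 0.006, -1]

```text
time: 11.32
tool_pos: [0.5074, -0.159, 0.0738]
tool_rot: [[0.089, 0.996, -0.0], [0.996, -0.089, 0.0], [0.0, -0.0, -1.0]]
wrist_force: [0.1, -0.1, -4.9]
grip_width: 0.375
```

The force is about the weight of cassette plus punch, so it is free. Continuing up.

move_arm:
  series: [0, 0, 0, 0, 0, 0.006, -1, 0, 0, 0, 0, 0, 0.014, -1, 0, 0, 0, 0, 0, 0.024, -1, 0, 0, 0, 0, 0, 0.036, -1, 0, 0, 0, 0, 0, 0.05, -1, 0, 0, 0, 0, 0, 0.064, -1, 0, 0, 0, 0, 0, 0.078, -1, 0, 0, 0, 0, 0, 0.09, -1]

```text
time: 12.32
tool_pos: [0.5075, -0.159, 0.1649]
tool_rot: [[0.089, 0.996, 0.0], [0.996, -0.089, -0.0], [-0.0, 0.0, -1.0]]
wrist_force: [-0.8, -0.2, -5.7]
grip_width: 0.375
```

move_arm:
  series: [0, 0, 0, 0, 0, 0.012, -1, 0, 0, 0, 0, 0, 0.024, -1, 0, 0, 0, 0, 0, 0.034, -1, 0, 0, 0, 0, 0, 0.04, -1, 0, 0, 0, 0, 0, 0.04, -1, 0, 0, 0, 0, 0, 0.04, -1, 0, 0, 0, 0, 0, 0.04, -1, 0, 0, 0, 0, 0, 0.04, -1]

```text
time: 13.32
tool_pos: [0.5073, -0.1589, 0.2035]
tool_rot: [[0.089, 0.996, -0.0], [0.996, -0.089, 0.0], [0.0, -0.0, -1.0]]
wrist_force: [0.3, -0.3, -5.1]
grip_width: 0.37
```

Run:
```python
from h import *
o=get_obs(); print(o["time"],o["tool_pos"],o["wrist_force"],o["grip_width"],abs(o["joint_vel"]).max())
d,w=cam("scene"); e,x=cam("side"); f,y=cam("wrist")
a=cv2.resize(d["image"][170:400,180:410],(400,400)); b=cv2.resize(e["image"][130:330,220:420],(400,400)); save("l.png",np.hstack([a,b]))
m=np.nan_to_num(y)
for tag,c in(("fixed",(.5125,-.097)),("hung",(.5015,-.2207))):
    k=(m[...,2]>.22)&(m[...,2]<.26)&(np.hypot(m[...,0]-c[0],m[...,1]-c[1])<.012); print(tag,k.sum(),m[k].mean(0),m[k][:,2].max() if k.any() else None)
k=(m[...,2]>.17)&(m[...,2]<.21)&(abs(m[...,0]-.507)<.05)&(m[...,1]>-.25)&(m[...,1]<-.07); q=m[k]
k=abs(q[:,2]-np.median(q[:,2]))<.006;print("median top",np.median(q[:,2])); A=np.c_[q[k][:,:2],np.ones(k.sum())]; print("slope",np.linalg.lstsq(A,q[k][:,2],rcond=None)[0])
```

```text
13.325 [ 0.5073 -0.1589  0.2035] [ 0.2862 -0.2755 -5.1114] 0.36984131966950934 0.0018707873804511826
fixed 2245 [ 0.5127 -0.0964  0.2406] 0.24318101763233518
hung 0 [nan nan nan] None
median top 0.19345599793410173
slope [-0.0014 -0.0043  0.1941]<stdin>:7: RuntimeWarning: Mean of empty slice.
  ret = um.true_divide(
```

View pics/l.png

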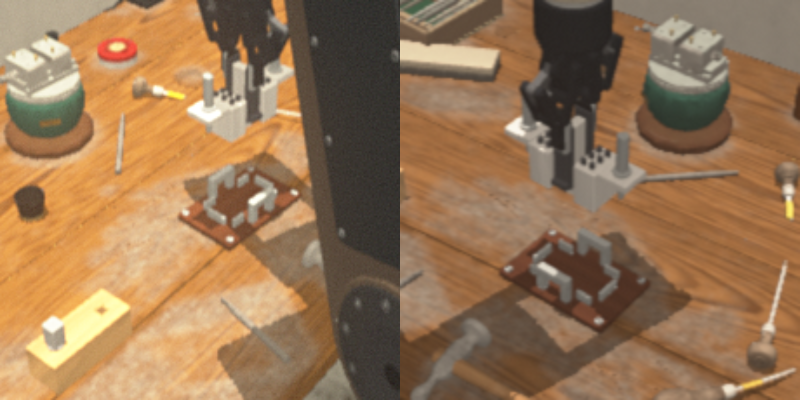

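The cassette is lifted about 13 cm and level, the hung punch is visible at crop (623,155), and the square punch still stands at (53,330).

```bash
python3 -c "
from h import *
print(workorder.hand_in()); o=get_obs(); print(o['time'],o['tool_pos'],o['grip_width'],o['wrist_force'])"
```

```text
the job is handed in; nothing more can be done
None
the job is handed in; nothing more can be done
```

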